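# Pop open the round-windowed sample box by its push-push latch

### The arm

A 6-joint arm with a two-finger parallel gripper is mounted at the origin on a cart in front of the work surface, level with it; the furniture and walls round the work are solid. World frame = base frame: x ahead of the robot, y to its left, z up, the work surface at z = 0. Lengths are in m, angles in rad, forces in N, time in s.
With the tool pointing down it reaches from about 0.25 to 0.725 m from the base axis. Payload 4 kg.
Tool frame: the origin (TCP) lies midway between the tips of the shut fingers; the grasp point (between the pads) lies 19 mm behind it; x points along the fingers, y is the direction in which the jaws open and shut, and the axes are right-handed (so a half turn about x gives the same grasp; the last joint's range is limited). The gripper opens to 85 mm and grips with 20 to 120 N. Pads are 22 mm wide; open, the fingers measure 114 mm over their backs; the gripper's body (76 mm by 85 mm) begins 54 mm behind the grasp point. The pads swing forward as they close: fully open they stand 13 mm farther back than shut.
Start: joints at [-1.277, 0.241, 0.005, 1.335, 0, 1.571], TCP at [0.145, -0.479, 0.231] pointing down, gripper open.
Joint ranges: [-2.72, 2.72], [-1.05, 1.87], [-1.09, 1.28], [-1.99, 2.15], [-1.42, 1.44], [-3.14, 3.14]. Speed limits (rad/s): [2.79, 2.79, 3.14, 3.14, 3.14, 3.14].

### API

Orientations are given as a unit quaternion [x, y, z, w].
In Python, from workcell import * gives the robot as it stands.
- The arm moves only by the tool play_rows, never from a script. Its argument "plan" is a list of rows, each a list of 7 numbers: the shift along the tool's x, y, z in mm, then the turn, a rotation vector about the tool's x, y, z in rad, then the closure, from -1 (fully open) to 1 (shut). In form: [[x, y, z, rx, ry, rz, grip], ...]. A call has 1 to 20 rows; each row shifts and turns the commanded pose from where the row before left it, along the tool's axes as they then stand; what a row does not reach is not made up. A row lasts 1/12 s, in which the tool goes at most 41.7 mm and 7.16 degrees, less where a joint would pass 70% of its speed; a pose out of reach is approached as far as the arm can. A call with a gripper value outside its range is refused whole. The fingers move at their own pace and stop on an object; the grip force is fixed at half the most. Time passes only in rows, so rows that do not move let the fingers close. It gives the time, the measured TCP pose, the force and the opening at its end, in the units of the state.
- get_obs(): the state, without advancing time (a new reading comes with each control period).
- camera(name): name is "scene" or "top"; returns a dict with "frame" (384x512x3 uint8, red, green, blue), "depth" (384x512 float32, m along the optical axis (not along the pixel's ray), 0 where there is no reading), "fx", "fy", "cx", "cy" (pixels), "distortion" ([k1, k2, p1, p2, k3] as OpenCV has them; the pictures are not rectified), "camera_from_world" (4x4, takes a point from world to camera coordinates). Camera axes: x right, y up, looking along -z (the intrinsics and any distortion apply to the point x, -y, -z); pixel columns grow to the right and rows downward; lengths in m; the calibration is good to about 2 mm. A picture is of the moment at which its call begins.
- job_done(): hands the job in, once; it reports no verdict.
Trained networks look in a picture, given as the dict that the camera call returned (one of the last four; its "shot" number tells which), for a name from the list of things; names that differ only in an ending like _2 or _b are one class to them, and where a whole thing is asked for, a point or a joint stands for the part that bears it (a point fixed in the world has none). Each returns a list of dicts, best first, with "confidence" (0 to 1); they miss things now and then, are a little off and sometimes report something else, mostly with a low value. They report only what shows in the picture. A call takes as long as a camera call. They do not tell look-alikes from the thing itself.
- search_frame(thing, picture): "centre" ([x, y, z] in m, in world coordinates, good to about 4 mm: the middle of the surface that is visible of it).
- pinpoint(thing, picture): "centre" ([x, y, z] in m, in world coordinates, good to about 4 mm: a listed point, or the origin of a listed thing).
The state is a dict: "clock": time; "joint_pos": joint angles; "joint_vel": joint speeds; "tau": joint torques, N m; "eef_pos": TCP position; "tool_rot": TCP orientation; "ft_force": force on the tool from outside, world axes, zero at the start; "ft_torque": the same for the moment, N m; "grip_width": finger opening in m.
Only numpy, scipy, OpenCV 4.12 (cv2) and the standard library are available. Lean on these libraries where they do the work, as an engineer would, in place of code of your own. Each camera call takes 0.05 s, during which the arm holds its last target. There are 200 camera calls.

### The job

Open the sample box with the round window in its lid: with a fingertip press the ribbed pad at the front of that lid down once, as far as it goes, take the finger away so that the lid springs open by itself, and watch that it stays wide open. Do not push the lid back down once it has popped, and leave the box with the square window latched. Nothing is to be picked up: leave the wax blocks in the boxes and the spool, jar and bone folder beside them where they are.

Things in the scene. Friction and masses are not known exactly. Their poses are not given: they have to be found in the camera images.
- round_box: Fixed grey sheet-metal box, 140 (x, front to back) x 130 (y) x 62 mm high, under an aluminium lid 136 x 130 x 6 mm hinged at the back, with a round window (52 mm, dark rim) in its middle. Origin: centre of the underside, on the worktop. -x is its front (thumb pad and paper label, roughly towards the robot), z up. Lid top 76 mm above the worktop when shut. Place and yaw vary; the two boxes may stand either way round.
- square_box: Fixed grey sheet-metal box, 140 (x, front to back) x 130 (y) x 62 mm high, under an aluminium lid 136 x 130 x 6 mm hinged at the back, with a square window (48 mm, dark rim) in its middle. Origin: centre of the underside, on the worktop. -x is its front (thumb pad and paper label, roughly towards the robot), z up. Lid top 76 mm above the worktop when shut. Place and yaw vary; the two boxes may stand either way round.
- round_box_pad (a point): Top centre of the black ribbed thumb pad (24 mm front to back, 50 mm wide, 2 mm proud) on the round-windowed lid, 14 mm behind the lid's front edge, 118 mm before the hinge, 79 to 80 mm above the worktop when shut. Push-push latch: pressed down to its firm stop 6 mm lower (spring about 5 N) and let go, it releases; under 3 mm it stays latched. Moves with the lid.
- square_box_pad (a point): Top centre of the black ribbed thumb pad (24 mm front to back, 50 mm wide, 2 mm proud) on the square-windowed lid, 14 mm behind the lid's front edge, 118 mm before the hinge, 79 to 80 mm above the worktop when shut. Push-push latch: pressed down to its firm stop 6 mm lower (spring about 5 N) and let go, it releases; under 3 mm it stays latched. Moves with the lid.
- round_box_lid (a joint): Lid angle of the round-windowed box, rad: 0.005 to 0.015 latched shut; negative while pressed in (releases surely past -0.03, stop about -0.042); positive open, stop at 1.2. Released, the lid follows the finger up and springs open to 1.2 by itself in about 2 s, its front edge swinging up and back to 0.20 m above the worktop. Pushed down again it latches again.
- square_box_lid (a joint): Lid angle of the square-windowed box, rad: 0.005 to 0.015 latched shut; negative while pressed in (releases surely past -0.03, stop about -0.042); positive open, stop at 1.2. Released, the lid follows the finger up and springs open to 1.2 by itself in about 2 s, its front edge swinging up and back to 0.20 m above the worktop. Pushed down again it latches again.
- round_sample_center (a point): Centre of the beeswax block (40 x 55 x 18 mm, loose) lying inside the round-windowed box; not to be touched.
- square_sample_center (a point): Centre of the beeswax block (40 x 55 x 18 mm, loose) lying inside the square-windowed box; not to be touched.
- spool_center (a point): Centre of a loose wooden thread spool, 39 mm across, 58 mm high, standing 40 to 60 mm in front of the round-windowed box (bystander).
- jar_center (a point): Centre of a loose glass pigment jar with white screw lid, 48 mm across, 58 mm high, standing 35 to 55 mm in front of the square-windowed box (bystander).
- folder_center (a point): Centre of a loose flat bone folder, 140 x 22 x 9 mm, lying close behind the square-windowed box (bystander).
Mind the look-alikes: they are no part of the job. What is shaped like the round_box but purple or turquoise is not meant.

How it is judged:
On the way, in this order (a step that is already met when the one before it is completed fails the run):
1. the fingers press on the pad of the round-windowed lid (over 1 N) and have it well below its shut height (lid angle under -0.015 rad) (value of joint round_box_lid below -0.015 rad and contact force between the fingers and round_box_thumb above 1 N), for 0.02 s.
2. the round-windowed lid has sprung wide open (over 1.0 rad) and stays so for a second (value of joint round_box_lid above 1 rad), for 1 s.
At the end, for the whole second after the job is handed in: The round-windowed lid stands open by more than 1.0 rad, at rest; the square-windowed lid is still latched shut (between -0.02 and 0.04 rad); the wax blocks, spool, jar and bone folder lie within 20 mm of where they began (value of joint round_box_lid above 1 rad and velocity of joint round_box_lid between -0.1 and 0.1 rad/s and value of joint square_box_lid between -0.02 and 0.04 rad and distance of each of round_sample_center, square_sample_center, spool_center, jar_center, folder_center from where it was at the start of the episode below 0.02 m); the robot touches nothing.
It fails at once if the popped lid is pushed back down (closing faster than 0.06 rad/s while open by 0.04 to 1.0 rad) (value of joint round_box_lid between 0.04 and 1 rad and velocity of joint round_box_lid below -0.06 rad/s).
It fails at once if the square-windowed lid is pressed in (under -0.02 rad) or opened (over 0.08 rad) (value of joint square_box_lid below -0.02 rad or value of joint square_box_lid above 0.08 rad).
It fails at once if a wax block, the spool, the jar or the bone folder is moved, lifted or carried by more than 20 mm (distance of any of round_sample_center, square_sample_center, spool_center, jar_center, folder_center from where it was at the start of the episode above 0.02 m).
It also fails if it takes over 35 s, if anything falls off the work surface, if the arm or the gripper's body presses on something with over 40 N, if the wrist force passes 120 N, or if a joint passes its speed limit or range.

## Working session

There is one attempt and no reset: what is moved stays moved. The work goes in short steps, Python scripts to look and compute and a tool call to move; the robot and the scene stay as the last step left them, time stands still between calls to the robot, and variables do not carry over. Pictures are saved under pics/ and viewed, about 8 in all and at most 12, crops included, and the job is handed in when it is done.

Besides the shell and the picture viewer there is one more tool, called after "Request:" as name([rows], argument=value, ...), one row to a line, values as JSON. play_rows: Moves the arm, as the interface text tells. Its arguments: {"type":"object","properties":{"plan":{"type":"array","items":{"type":"array","items":{"type":"number"}}}},"required":["plan"]}

```bash
mkdir -p pics; python3 - <<'E'
from workcell import *
import cv2
o=get_obs();print(o['clock'],o['eef_pos'],o['tool_rot'],o['ft_force'],o['grip_width'])
for n in("top","scene"):
    p=camera(n);cv2.imwrite(f"pics/{n}0.png",p['frame'][:,:,::-1])
    for t in("round_box","square_box","round_box_pad","square_box_pad","spool_center","jar_center"):
        print(n,t,[([round(float(v),3) for v in d['centre']],round(d['confidence'],2)) for d in pinpoint(t,p)])
E
```

```text
0.0 [ 0.14460202 -0.47798525  0.23043762] [-0.69938349 -0.10420579  0.69960133 -0.10277095] [-0.30744153 -0.39012234 -0.47288517] 0.0856370820833094
top round_box [([0.665, 0.006, -0.0], 0.89), ([0.396, -0.064, 0.006], 0.75), ([0.624, -0.224, 0.002], 0.61), ([0.487, -0.428, 0.001], 0.6)]
top square_box [([0.574, 0.223, -0.002], 0.59)]
top round_box_pad [([0.611, 0.025, 0.081], 0.86), ([0.427, -0.412, 0.08], 0.8), ([0.573, -0.221, 0.077], 0.67)]
top square_box_pad [([0.522, 0.218, 0.082], 0.76)]
top spool_center [([0.491, -0.21, 0.028], 0.68)]
top jar_center [([0.435, 0.241, 0.029], 0.67), ([0.576, 0.221, -0.004], 0.24)]
scene round_box [([0.665, 0.005, 0.002], 0.78), ([0.484, -0.433, -0.001], 0.77), ([0.397, -0.065, -0.0], 0.75), ([0.625, -0.224, 0.004], 0.59)]
scene square_box [([0.576, 0.218, -0.001], 0.96)]
scene round_box_pad [([0.614, 0.025, 0.078], 0.75), ([0.432, 0.241, 0.029], 0.74), ([0.571, -0.22, 0.079], 0.73), ([0.337, -0.053, 0.08], 0.69)]
scene square_box_pad [([0.519, 0.221, 0.078], 0.9)]
scene spool_center [([0.49, -0.214, 0.026], 0.78)]
scene jar_center [([0.427, 0.242, 0.026], 0.59)]
```

View pics/top0.png

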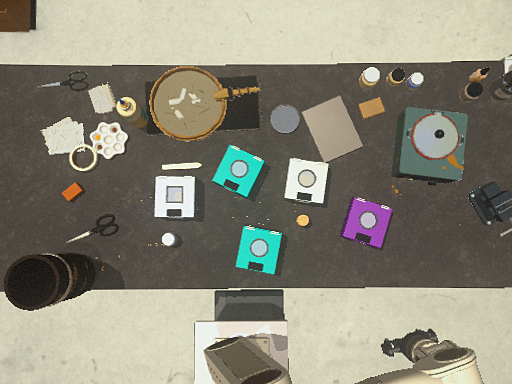

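View pics/scene0.png

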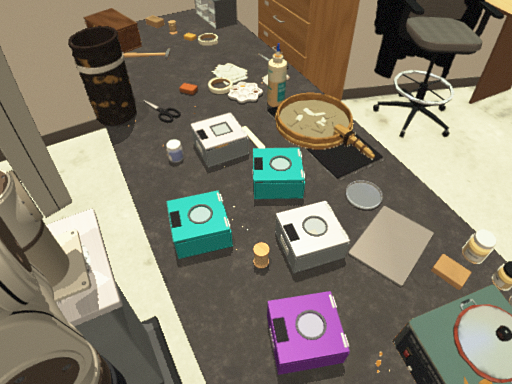

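The top view has four round-windowed boxes:
- grey (306,181), with the spool in front at (303,220)
- turquoise (239,168)
- turquoise (260,250)
- purple (367,222)

The square-windowed grey box is at (175,197). I choose the grey one at (306,181) and check it in a close crop with a pad measurement.

```bash
cat > h.py <<'E'
from workcell import *
import numpy as np, cv2
from scipy.spatial.transform import Rotation as R
def project(p,P):
    c=p['camera_from_world']@np.r_[P,1];K=np.array([[p['fx'],0,p['cx']],[0,p['fy'],p['cy']],[0,0,1]])
    return cv2.projectPoints(np.array([[c[0],-c[1],-c[2]]]),np.zeros(3),np.zeros(3),K,np.array(p['distortion']))[0].ravel()
def plane(p,uv,z):
    K=np.array([[p['fx'],0,p['cx']],[0,p['fy'],p['cy']],[0,0,1]])
    x,y=cv2.undistortPoints(np.array([[uv]],float),K,np.array(p['distortion'])).ravel()
    W=np.linalg.inv(p['camera_from_world']);o=W[:3,3];d=W[:3,:3]@np.array([x,-y,-1.])
    return o+d*(z-o[2])/d[2]
E
python3 - <<'E'
from h import *
p=camera("top");f=p['frame']
u,v=project(p,[.572,-.2205,.079]).round().astype(int);print(u,v)
g=f.max(2).astype(int);m=np.zeros(g.shape,np.uint8)
m[v-12:v+8,u-15:u+16]=(g[v-12:v+8,u-15:u+16]<70)
n,l,s,c=cv2.connectedComponentsWithStats(m)
for i in range(1,n):
    if s[i,4]>10: print(s[i],c[i],plane(p,c[i],.079))
# lid white outline
w=((f.min(2)>170)).astype(np.uint8);n,l,s,c=cv2.connectedComponentsWithStats(w)
for i in range(1,n):
    if abs(c[i][0]-u)<20 and abs(c[i][1]-(v-20))<20 and s[i,4]>200:
        pts=np.argwhere(l==i)[:,::-1].astype(np.float32);b=cv2.boxPoints(cv2.minAreaRect(pts));print(np.array([plane(p,q,.076) for q in b]).round(3))
cv2.imwrite("pics/crop.png",cv2.resize(f[v-70:v+60,u-60:u+80],None,fx=4,fy=4,interpolation=cv2.INTER_CUBIC)[:,:,::-1])
o=get_obs();r=R.from_quat(o['tool_rot']);print(r.as_matrix().round(3))
E
```

```text
305 196
[297 192  15   9  85] [303.76470588 196.07058824] [ 0.57167332 -0.21691068  0.079     ]
[290 199  17   5  35] [295.85714286 201.77142857] [ 0.55270174 -0.19007894  0.079     ]
[[ 0.568 -0.15   0.076]
 [ 0.705 -0.172  0.076]
 [ 0.684 -0.302  0.076]
 [ 0.548 -0.28   0.076]]
[[ 0.     0.29  -0.957]
 [-0.    -0.957 -0.29 ]
 [-1.     0.     0.   ]]
```

View pics/crop.png

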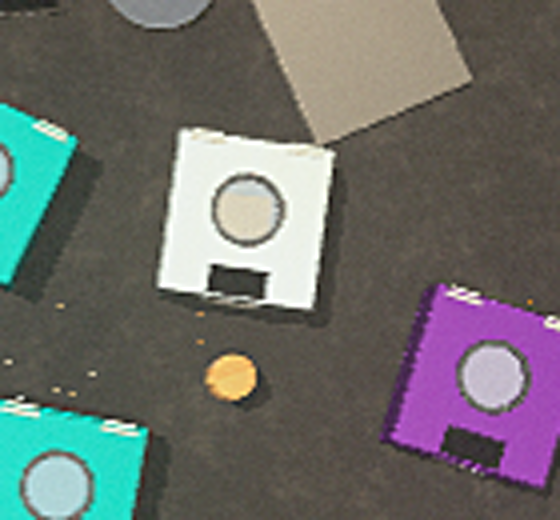

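The crop shows the grey box with the round window. Its pad is at full-image (304,196) → (0.572, -0.217, 0.079), in agreement with the lid outline, box yaw about -9°. The spool stands clear in front. I move above the pad with the fingers shut and the jaw axis along the box's y.

Request:
play_rows([
  [0, 0, 0, 0.114, 0, 0, 1],
  [0, 0, 0, 0.114, 0, 0, 1],
  [0, 0, 0, 0.114, 0, 0, 1],
  [0, 0, 0, 0.114, 0, 0, 1],
  [0, -21.7, -25.3, 0, 0, 0, 1],
  [0, -21.7, -25.3, 0, 0, 0, 1],
  [0, -21.7, -25.3, 0, 0, 0, 1],
  [0, -21.7, -25.3, 0, 0, 0, 1],
  [0, -21.7, -25.3, 0, 0, 0, 1],
  [0, -21.7, -25.3, 0, 0, 0, 1],
  [0, -21.7, -25.3, 0, 0, 0, 1],
  [0, -21.7, -25.3, 0, 0, 0, 1],
  [0, -21.7, -25.3, 0, 0, 0, 1],
  [0, -21.7, -25.3, 0, 0, 0, 1],
  [0, -21.7, -25.3, 0, 0, 0, 1],
  [0, -21.7, -25.3, 0, 0, 0, 1],
  [0, -21.7, -25.3, 0, 0, 0, 1],
  [0, -21.7, -25.3, 0, 0, 0, 1],
  [0, -21.7, -25.3, 0, 0, 0, 1],
  [0, 0, 0, 0, 0, 0, 1],
])

```text
clock: 2.42
eef_pos: [0.5764, -0.2149, 0.2301]
tool_rot: [0.706, -0.055, -0.704, -0.056]
ft_force: [-0.5, -0.5, 0.5]
grip_width: 0.0
```

Request:
play_rows([
  [26, 2.7, 4, 0, 0, 0, 1],
  [26, 0, 0, 0, 0, 0, 1],
  [26, 0, 0, 0, 0, 0, 1],
  [26, 0, 0, 0, 0, 0, 1],
  [26, 0, 0, 0, 0, 0, 1],
  [0, 0, 0, 0, 0, 0, 1],
  [0, 0, 0, 0, 0, 0, 1],
])

```text
clock: 3.0
eef_pos: [0.5659, -0.2203, 0.1]
tool_rot: [-0.703, 0.057, 0.706, 0.058]
ft_force: [0.7, -1.1, 0.2]
grip_width: -0.0001
```

```bash
python3 - <<'E'
from h import *
p=camera("scene");u,v=project(p,[.572,-.217,.079]).round().astype(int);print(u,v)
cv2.imwrite("pics/near.png",cv2.resize(p['frame'][v-60:v+60,u-60:u+80],None,fx=4,fy=4,interpolation=cv2.INTER_CUBIC)[:,:,::-1])
E
```

```text
290 230
```

View pics/near.png

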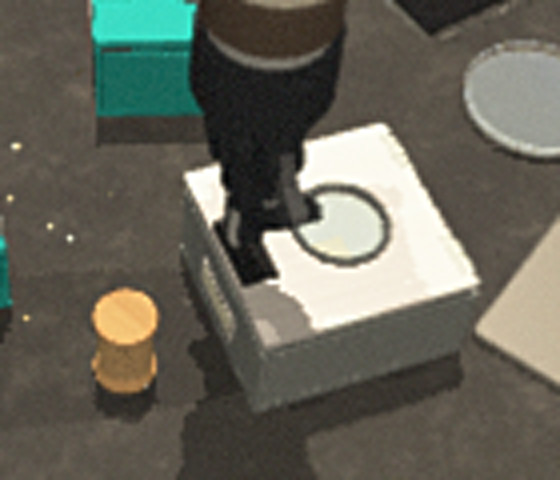

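The crop shows the shut fingers above the pad's left part, with the spool at crop (125,340) clear. I read the pose again before correcting.

Request:
play_rows([
  [0, 0, 0, 0, 0, 0, 1],
  [0, 0, 0, 0, 0, 0, 1],
])

```text
clock: 3.22
eef_pos: [0.569, -0.2213, 0.1038]
tool_rot: [0.706, -0.058, -0.703, -0.057]
ft_force: [0.6, 0.2, -0.2]
grip_width: -0.0002
```

```bash
python3 - <<'E'
from h import *
for i in range(3):
    p=camera("scene");o=get_obs();print(o['eef_pos'],o['joint_pos'][5],o['ft_force'])
P=np.array([.572,-.217,.0795]);print(R.from_quat(o['tool_rot']).inv().apply(P-o['eef_pos'])*1000)
# fingertip seen: lowest dark finger pixels vs projected TCP
print(project(p,o['eef_pos']),project(p,P))
u,v=project(p,P).astype(int)
f=p['frame'].copy()
c=cv2.resize(f[v-35:v+25,u-40:u+40],None,fx=8,fy=8,interpolation=cv2.INTER_CUBIC)
for Q,col in((o['eef_pos'],(255,0,0)),(P,(0,255,0))):
    q=(project(p,Q)-[u-40,v-35])*8+4;cv2.drawMarker(c,tuple(int(a) for a in q),col,0,14,1)
cv2.imwrite("pics/near2.png",c[:,:,::-1])
E
```

```text
[ 0.56882694 -0.22125246  0.1035201 ] 2.932928982303048 [ 0.32758328 -0.45516465  0.27124831]
[ 0.5686239  -0.22112014  0.10326065] 2.9329150944565265 [0.41005138 0.51020318 0.47783673]
[ 0.56836151 -0.22099911  0.10285122] 2.932949524554921 [-0.28348536  0.08514151 -0.00825781]
[23.35657456 -4.54695105 -2.88216024]
[290.688903   226.23553184] [290.39516368 230.32930434]
```

View pics/near2.png

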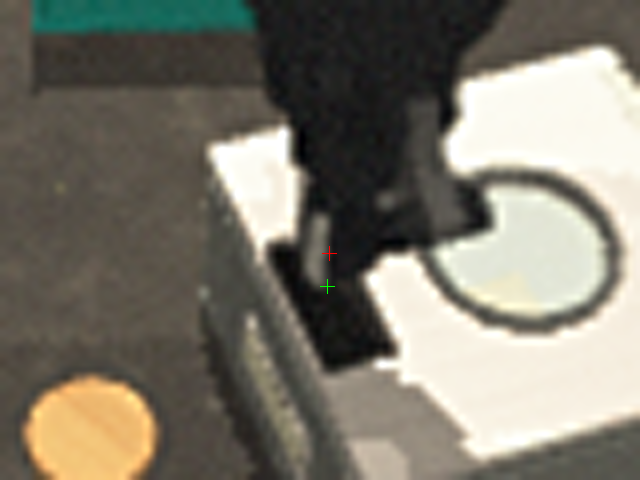

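The green mark (target) and the pad centre at crop (335,300) agree within about 3 mm in y. I press down gradually, watching the force.

Request:
play_rows([
  [9, -1, -2, 0, 0, 0, 1],
  [7, 0, 0, 0, 0, 0, 1],
  [3, 0, 0, 0, 0, 0, 1],
  [3, 0, 0, 0, 0, 0, 1],
  [2, 0, 0, 0, 0, 0, 1],
  [2, 0, 0, 0, 0, 0, 1],
  [0, 0, 0, 0, 0, 0, 1],
  [0, 0, 0, 0, 0, 0, 1],
])

```text
clock: 4.03
eef_pos: [0.5691, -0.2198, 0.0755]
tool_rot: [-0.704, 0.057, 0.705, 0.057]
ft_force: [-3.2, 1.7, 4.6]
grip_width: -0.0001
```

Contact at about 5 N (the spring force). I press on to the stop.

Request:
play_rows([
  [1.5, 0, 0, 0, 0, 0, 1],
  [1.5, 0, 0, 0, 0, 0, 1],
  [0, 0, 0, 0, 0, 0, 1],
  [0, 0, 0, 0, 0, 0, 1],
])

```text
clock: 4.37
eef_pos: [0.5695, -0.2199, 0.0728]
tool_rot: [0.705, -0.057, -0.705, -0.057]
ft_force: [-2.9, 1.4, 5.1]
grip_width: -0.0002
```

Request:
play_rows([
  [1, 0, 0, 0, 0, 0, 1],
  [1, 0, 0, 0, 0, 0, 1],
  [0, 0, 0, 0, 0, 0, 1],
  [0, 0, 0, 0, 0, 0, 1],
])

```text
clock: 4.7
eef_pos: [0.5695, -0.22, 0.0718]
tool_rot: [0.705, -0.057, -0.705, -0.057]
ft_force: [-4.0, 2.2, 9.5]
grip_width: -0.0001
```

Request:
play_rows([
  [1, 0, 0, 0, 0, 0, 1],
  [0, 0, 0, 0, 0, 0, 1],
  [0, 0, 0, 0, 0, 0, 1],
])

```text
clock: 4.95
eef_pos: [0.5696, -0.22, 0.0713]
tool_rot: [0.705, -0.057, -0.704, -0.057]
ft_force: [-7.0, 3.0, 11.9]
grip_width: 0.0003
```

The force climbs while the tip hardly sinks, so this is the firm stop. I take the finger away up and back.

Request:
play_rows([
  [-20, 0, 0, 0, 0, 0, 1],
  [-35, 0, 0, 0, 0, 0, 1],
  [-35, 0, 10, 0, 0, 0, 1],
  [-30, 0, 25, 0, 0, 0, 1],
  [-30, 0, 25, 0, 0, 0, 1],
  [-30, 0, 25, 0, 0, 0, 1],
  [-20, 0, 30, 0, 0, 0, 1],
  [-10, 0, 30, 0, 0, 0, 1],
  [0, 0, 30, 0, 0, 0, 1],
  [0, 0, 0, 0, 0, 0, 1],
  [0, 0, 0, 0, 0, 0, 1],
  [0, 0, 0, 0, 0, 0, 1],
  [0, 0, 0, 0, 0, 0, 1],
  [0, 0, 0, 0, 0, 0, 1],
  [0, 0, 0, 0, 0, 0, 1],
  [0, 0, 0, 0, 0, 0, 1],
  [0, 0, 0, 0, 0, 0, 1],
  [0, 0, 0, 0, 0, 0, 1],
  [0, 0, 0, 0, 0, 0, 1],
  [0, 0, 0, 0, 0, 0, 1],
])

```text
clock: 6.62
eef_pos: [0.397, -0.1917, 0.2793]
tool_rot: [-0.705, 0.057, 0.705, 0.057]
ft_force: [-0.2, -0.6, -0.1]
grip_width: 0.0
```

Request:
play_rows([
  [0, 0, 0, 0, 0, 0, 1],
  [0, 0, 0, 0, 0, 0, 1],
  [0, 0, 0, 0, 0, 0, 1],
  [0, 0, 0, 0, 0, 0, 1],
  [0, 0, 0, 0, 0, 0, 1],
  [0, 0, 0, 0, 0, 0, 1],
  [0, 0, 0, 0, 0, 0, 1],
  [0, 0, 0, 0, 0, 0, 1],
  [0, 0, 0, 0, 0, 0, 1],
  [0, 0, 0, 0, 0, 0, 1],
  [0, 0, 0, 0, 0, 0, 1],
  [0, 0, 0, 0, 0, 0, 1],
  [0, 0, 0, 0, 0, 0, 1],
  [0, 0, 0, 0, 0, 0, 1],
  [0, 0, 0, 0, 0, 0, 1],
  [0, 0, 0, 0, 0, 0, 1],
  [0, 0, 0, 0, 0, 0, 1],
  [0, 0, 0, 0, 0, 0, 1],
  [0, 0, 0, 0, 0, 0, 1],
  [0, 0, 0, 0, 0, 0, 1],
])

```text
clock: 8.28
eef_pos: [0.3969, -0.1917, 0.2793]
tool_rot: [-0.705, 0.057, 0.705, 0.057]
ft_force: [-1.0, -0.1, 0.2]
grip_width: -0.0002
```

```bash
python3 - <<'E'
from h import *
p=camera("scene");cv2.imwrite("pics/after.png",p['frame'][:,:,::-1])
for t in("spool_center","jar_center","square_box_pad","round_box_pad"):print(t,[(np.round(d['centre'],3),round(d['confidence'],2)) for d in pinpoint(t,p)])
E
```

```text
spool_center [(array([ 0.493, -0.212,  0.025]), 0.84)]
jar_center [(array([0.432, 0.241, 0.027]), 0.74)]
square_box_pad []
round_box_pad [(array([ 0.43 , -0.408,  0.081]), 0.81), (array([ 0.654, -0.232,  0.186]), 0.72), (array([0.611, 0.027, 0.077]), 0.7), (array([ 0.338, -0.052,  0.079]), 0.68), (array([0.577, 0.219, 0.004]), 0.28)]
```

View pics/after.png

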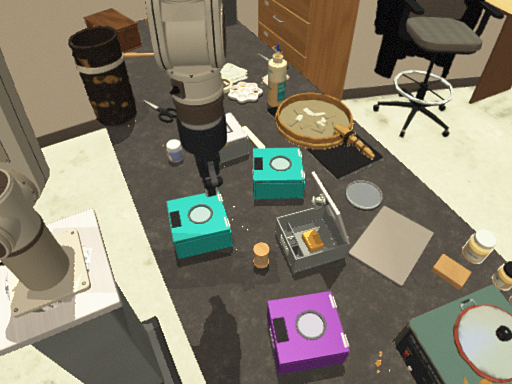

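The lid of the grey round-windowed box, at pixel (325,205), stands wide open. The wax block is inside at (313,238) and the spool is in place at (261,255). I wait about 1.5 s more, check again and hand in.

Request:
play_rows([
  [0, 0, 0, 0, 0, 0, 1],
  [0, 0, 0, 0, 0, 0, 1],
  [0, 0, 0, 0, 0, 0, 1],
  [0, 0, 0, 0, 0, 0, 1],
  [0, 0, 0, 0, 0, 0, 1],
  [0, 0, 0, 0, 0, 0, 1],
  [0, 0, 0, 0, 0, 0, 1],
  [0, 0, 0, 0, 0, 0, 1],
  [0, 0, 0, 0, 0, 0, 1],
  [0, 0, 0, 0, 0, 0, 1],
  [0, 0, 0, 0, 0, 0, 1],
  [0, 0, 0, 0, 0, 0, 1],
  [0, 0, 0, 0, 0, 0, 1],
  [0, 0, 0, 0, 0, 0, 1],
  [0, 0, 0, 0, 0, 0, 1],
  [0, 0, 0, 0, 0, 0, 1],
  [0, 0, 0, 0, 0, 0, 1],
  [0, 0, 0, 0, 0, 0, 1],
])

```text
clock: 10.03
eef_pos: [0.3969, -0.1917, 0.2793]
tool_rot: [-0.705, 0.057, 0.705, 0.057]
ft_force: [0.1, 0.2, -0.2]
grip_width: -0.0002
```

```bash
python3 - <<'E'
from h import *
for n in("scene","top"):
    p=camera(n)
    for t in("round_box_pad","square_box_pad"):print(n,t,[(np.round(d['centre'],3),round(d['confidence'],2)) for d in pinpoint(t,p)])
print(get_obs()['ft_force'],job_done())
E
```

```text
scene round_box_pad [(array([ 0.65 , -0.23 ,  0.187]), 0.9), (array([ 0.432, -0.41 ,  0.082]), 0.89), (array([0.617, 0.025, 0.079]), 0.7), (array([ 0.34 , -0.052,  0.078]), 0.69), (array([ 0.624, -0.224,  0.003]), 0.52)]
scene square_box_pad []
top round_box_pad [(array([0.608, 0.027, 0.081]), 0.8), (array([ 0.338, -0.052,  0.074]), 0.79), (array([ 0.651, -0.231,  0.185]), 0.7), (array([ 0.43 , -0.412,  0.076]), 0.68)]
top square_box_pad [(array([0.522, 0.219, 0.081]), 0.71)]
the job is handed in; nothing more can be done
[0.14255341 0.14793817 0.33163649] None
```

I pressed the pad of the grey round-windowed box once to its firm stop, where the force rose from about 5 N to 12 N. I then drew the finger up and back, and the lid sprang open by itself. The job is handed in at about 10 s of the 35 s; it reported no verdict.

**Lid:** both cameras put its pad 0.185–0.187 m up, which fits the 1.2 rad stop, and it stayed there between two looks about 2 s apart.

**Square box:** the top camera puts its pad at 0.081 m, so it is still latched. The scene camera gave no reading because the arm was in the way.

**Other objects:** the spool and jar read within about 5 mm of where they started, which is within the detector's error. The round box's wax block was seen lying inside. I did not measure either wax block or the bone folder, but the arm never went near the folder or the square box.

**Contact:** the arm ended clear of everything, with a wrist force of about 0.

**Disagreement:** the pose reading shifted by up to about 10 mm between reads while I was approaching. I checked with a close crop before pressing, and the finger landed about 3 mm from the pad centre.

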